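Hold the reference cell in the photometer beam

TASK

Check the pickling-bath photometer: pull the tall rectangular glass cell straight up out of its upright holder, gripping it by its two frosted faces only and never touching the clear windows with the fingers. Then hold it upright in the air in the middle of the gap between lamp and detector, windows square to the light path so that the beam passes through the middle of both, touching nothing but the fingers, and finish while still holding it there: do not put it down or let go. Leave everything else where it stands.

Things in the scene. Friction and masses are not known exactly. Their poses are not given: they have to be found in the camera images.
- cell: the tall rectangular glass cell, 90 mm tall plus a 5 mm black stopper, about 90 g, standing loose in its holder. Origin: centre of its underside; z up its length. Its frosted (milky) faces look to +y and -y, 20 mm apart, 28 mm wide, full height; its clear windows look to +x and -x, 30 mm apart, 14 mm wide, from 6 to 72 mm above the underside
- cell_grip (a point): good grip point: on the cell's axis, 68 mm above its underside (22 mm below the glass's top)
- cell_window_mid (a point): midpoint between the two windows, on the cell's axis, 35 mm above its underside; the beam is to pass here, along the cell's x
- cell_frost0: the cell's frosted face at its +y side (28 x 90 mm, 3 mm thick), fixed to the cell; origin at its centre, axes as the cell's. To be gripped
- cell_frost1: the cell's frosted face at its -y side (28 x 90 mm, 3 mm thick), fixed to the cell; origin at its centre, axes as the cell's. To be gripped
- cell_window0: the cell's clear window at its +x side (14 x 66 mm, standing 1 mm proud of the frosted slabs' ends), fixed to the cell; origin at its centre, axes as the cell's. Not to be touched by the fingers
- cell_window1: the cell's clear window at its -x side (14 x 66 mm, standing 1 mm proud of the frosted slabs' ends), fixed to the cell; origin at its centre, axes as the cell's. Not to be touched by the fingers
- holder: fixed aluminium block, 62 (x) x 54 (y) x 38 mm tall, in which the tall cell stands; rectangular socket 30 mm deep, 3 mm wider than the cell in each direction. Origin: centre of its underside, axes as the cell's at the start. Two like blocks hold the other two glasses; which stands where varies
- photometer: fixed open-beam photometer: base plate 250 (x) x 110 (y) x 20 mm; lamp housing (vents on top) at its -x end, detector housing (meter on top) at +x, each 70 (x) x 74 (y) mm, tops 115 mm above the table, facing each other with round black snouts; open gap between snouts 86 mm. Origin: centre of the underside; light path along x
- beam (a point): midpoint of the light path, midway between the snouts, 85 mm above the table (65 mm above the base plate), axes as the photometer's (x along the beam, z up)
- short_cell: a like but short cell, 55 mm tall, in another holder; not wanted, leave alone
- tube: a round glass tube, 22 mm diameter, 85 mm tall with its black stopper, in the third holder; leave alone
- puck: loose steel puck, 50 mm diameter, 26 mm tall; leave alone
- carton: loose plain little cardboard carton, 52 x 36 x 16 mm; leave alone
- blade: loose curved steel blade lying flat, about 210 x 35 x 5 mm; leave alone
- flux_bowl: loose steel bowl, 84 mm diameter, 40 mm tall; leave alone
There are look-alikes about, which are no part of the job. What is shaped like the cell but red is not meant.

How it is judged (in metres and radians):
On the way:
1. the cell is drawn up clear of its holder (its foot above the holder's top), held by the fingers (z of cell in the frame of holder above 0.042 m and contact force between cell and the fingers above 1 N), for 0.2 s.
At the end, for the whole second after the job is handed in: The fingers press both frosted faces (over 1 N each); cell upright within 8 deg, window axis within 8.5 deg of the light path; window middle within 6 mm sideways, 14 mm in height, 18 mm along the beam of the beam midpoint; photometer not touched; cell still (under 20 mm/s) (x of cell_window_mid in the frame of beam between -0.018 and 0.018 m and y of cell_window_mid in the frame of beam between -0.006 and 0.006 m and z of cell_window_mid in the frame of beam between -0.014 and 0.014 m and angle between the x axis of cell and the x axis of photometer, either way round below 0.15 rad and angle between cell's own z axis and vertical below 0.14 rad and contact force between each of cell_frost0, cell_frost1 and the fingers above 1 N and contact force between cell and photometer below 0.2 N and linear speed of cell below 0.02 m/s); the arm keeps its last pose, push and grip.
It fails at once if the fingers touch a clear window of the cell (contact force between any of cell_window0, cell_window1 and the fingers above 0.5 N).
It fails at once if another thing is disturbed (short cell or tube moved over 20 mm; puck, carton, blade or bowl over 30 mm) (distance of any of short_cell, tube from where it was at the start of the episode above 0.02 m or distance of any of puck, carton, blade, flux_bowl from where it was at the start of the episode above 0.03 m).
It also fails if it takes over 40 s, if anything falls off the work surface, if the arm or the gripper's body presses on something with over 40 N, if the wrist force passes 120 N, or if a joint passes its speed limit or range.

ROBOT

A 6-joint arm with a two-finger parallel gripper is mounted at the origin on the work surface. World frame = base frame: x ahead of the robot, y to its left, z up, the work surface at z = 0. Lengths are in mm, angles in rad, forces in N, time in s.
With the tool pointing down it reaches from about 275 to 750 mm from the base axis. Payload 10.2 kg.
Tool frame: the origin (TCP) lies midway between the tips of the shut fingers; the grasp point (between the pads) lies 19 mm behind it (ctrl.pinch_z is the distance from the TCP to the grasp point, in mm); x points along the fingers, z is the direction in which the jaws open and shut, and the axes are right-handed (so a half turn about x gives the same grasp; the last joint's range is limited). The gripper opens to 85 mm and grips with 20 to 120 N. Pads are 22 mm wide; open, the fingers measure 114 mm over their backs; the gripper's body (76 mm by 85 mm) begins 54 mm behind the grasp point. The pads swing forward as they close: fully open they stand 13 mm farther back than shut.
Start: joints at [1.068, 0.313, 1.498, -0, 1.331, -0.223], TCP at [144.999, 504.586, 231.294] pointing down, gripper open.
Joint ranges: [-2.94, 2.94], [-0.97, 2.17], [0.19, 2.56], [-1.23, 4.37], [0.02, 3.11], [-2.88, 2.88]. Speed limits (rad/s): [2.39, 2.39, 3.01, 3.14, 3.14, 3.14].

INTERFACE

Orientations are given as a unit quaternion [w, x, y, z].
In Python, from rig import ctrl, capture, workorder, nets gives the robot as it stands. The module is installed in compiled form; this text tells all that it offers.
- The arm moves only by the tool send_rows, never from a script. Its argument "rows" is text: rows parted by semicolons, each of 5 numbers parted by spaces: the opening, from 0 (shut) to 1 (fully open), then the shift along the tool's x, y, z in cm, then the turn about the tool's x in units of 5 degrees (1.0 is 5 degrees). In form: grip x y z yaw; .... A call has 1 to 12 rows; each row is the pose to reach, as a shift and turn from the pose commanded when the call began, along the tool's axes at that moment; what a row does not reach only later rows make up. A row lasts 1/10 s, in which the tool goes at most 50 mm and 8.59 degrees, less where a joint would pass 70% of its speed; a pose out of reach is approached as far as the arm can. A call with a gripper value outside its range is refused whole. The fingers move at their own pace and stop on an object; "grip_force" is the grip in N (left out, the last holds). Time passes only in rows, so rows that repeat a pose let the fingers close. It gives the time, the measured TCP pose, the force and the opening at its end, in the units of the state.
- ctrl.sense(): the state, without advancing time (a new reading comes with each control period).
- capture(name): name is "scene" or "top"; returns a dict with "pixels" (480x640x3 uint8, red, green, blue), "intrinsics" (3x3 intrinsics, pixels), "dist" ([k1, k2, p1, p2, k3] as OpenCV has them; the pictures are not rectified), "view" (4x4, takes a point from world to camera coordinates). Camera axes: x right, y down, z forward; pixel columns grow to the right and rows downward; lengths in mm; the calibration is good to about 2 mm. A picture is of the moment at which its call begins. There is no depth.
- workorder.finish_job(): hands the job in, once; it reports no verdict.
Trained networks look in a picture, given as the dict that the camera call returned (one of the last four; its "shot" number tells which), for a name from the list of things; names that differ only in an ending like _2 or _b are one class to them, and where a whole thing is asked for, a point or a joint stands for the part that bears it (a point fixed in the world has none). Each returns a list of dicts, best first, with "confidence" (0 to 1); they miss things now and then, are a little off and sometimes report something else, mostly with a low value. They report only what shows in the picture. A call takes as long as a camera call. They do not tell look-alikes from the thing itself.
- nets.boxes_of(picture, target): "location" ([x, y, z] in mm, in world coordinates, good to about 4 mm: the middle of the surface that is visible of it).
- nets.spot_point(picture, target): "location" ([x, y, z] in mm, in world coordinates, good to about 4 mm: a listed point, or the origin of a listed thing).
The state is a dict: "time_s": time; "joints": joint angles; "dq": joint speeds; "tau": joint torques, N m; "eef_pos": TCP position; "ee_rot": TCP orientation; "force": force on the tool from outside, world axes, zero at the start; "wrist_torque": the same for the moment, N m; "grip_width": opening from 0.0 (shut) to 1.0 (fully open).
Only numpy, scipy, OpenCV 4.12 (cv2) and the standard library are available. Lean on these libraries where they do the work, as an engineer would, in place of code of your own. Each camera call takes 0.05 s, during which the arm holds its last target.

## Working session

There is one attempt and no reset: what is moved stays moved. The work goes in short steps, Python scripts to look and compute and a tool call to move; the robot and the scene stay as the last step left them, time stands still between calls to the robot, and variables do not carry over. Pictures are saved under pics/ and viewed, and the job is handed in when it is done.

Besides the shell and the picture viewer there is one more tool, called after "Call:" by a JSON object that holds its "method" and its "body". send_rows: Moves the arm, as the interface text tells. Its arguments: {"type":"object","properties":{"rows":{"type":"string"},"grip_force":{"type":"number"}},"required":["rows"]}

```bash
mkdir -p pics
python3 - <<'E'
from rig import ctrl,capture,nets
import cv2,pickle
s=ctrl.sense();print({k:s[k] for k in('time_s','eef_pos','ee_rot','grip_width','joints')},ctrl.pinch_z)
for n in('scene','top'):
    p=capture(n);cv2.imwrite(f'pics/{n}0.png',p['pixels'][:,:,::-1]);pickle.dump(p,open(f'{n}0.pkl','wb'))
    for t in('cell','cell_grip','cell_window0','cell_frost0','cell_frost1','holder','photometer','beam','short_cell','tube','puck','flux_bowl','blade','carton'):
        print(n,t,[( [round(float(v)) for v in d['location']],round(d['confidence'],2)) for d in nets.spot_point(p,t)[:4]])
E
```

```text
{'time_s': 0.0, 'eef_pos': array([144.85840131, 504.3531193 , 230.71823487]), 'ee_rot': array([ 0.56441342, -0.42555801,  0.56527461,  0.42520876]), 'grip_width': 1.0011125295518082, 'joints': array([ 1.06759673e+00,  3.13468755e-01,  1.49845632e+00,  4.98222619e-05,
        1.33098094e+00, -2.23378008e-01])} 18.700000000000003
scene cell [([607, -347, 2], 0.96), ([524, -327, 11], 0.86), ([558, -413, -2], 0.71), ([509, -242, -2], 0.69)]
scene cell_grip [([603, -346, 71], 0.88), ([432, -335, 68], 0.87), ([514, -236, 66], 0.63), ([554, -410, 67], 0.6)]
scene cell_window0 [([524, -229, 38], 0.72), ([562, -421, 34], 0.61), ([440, -317, 41], 0.57), ([536, -323, 49], 0.45)]
scene cell_frost0 [([439, -339, 45], 0.87), ([558, -407, 44], 0.74), ([615, -343, 43], 0.62), ([505, -230, 45], 0.6)]
scene cell_frost1 [([439, -339, 45], 0.87), ([558, -407, 44], 0.74), ([615, -343, 43], 0.62), ([505, -230, 45], 0.6)]
scene holder [([523, -330, -1], 0.59), ([622, -189, 5], 0.23)]
scene photometer [([486, 216, 1], 0.96)]
scene beam [([482, 219, 83], 0.86)]
scene short_cell [([624, -190, 8], 0.65)]
scene
[... 495 characters left out ...]
, -333, 39], 0.54), ([542, -410, 38], 0.46)]
top cell_frost0 [([423, -332, 44], 0.65), ([509, -230, 42], 0.6), ([521, -319, 51], 0.53), ([599, -343, 43], 0.51)]
top cell_frost1 [([423, -332, 44], 0.65), ([509, -230, 42], 0.6), ([521, -319, 51], 0.53), ([599, -343, 43], 0.51)]
top holder [([519, -330, 48], 0.75)]
top photometer [([488, 215, -2], 0.64)]
top beam [([481, 219, 85], 0.81), ([521, -321, 52], 0.66)]
top short_cell [([620, -190, 3], 0.52)]
top tube [([478, -107, 10], 0.65)]
top puck [([453, 19, 0], 0.68)]
top flux_bowl [([747, 145, 7], 0.9), ([521, -320, 50], 0.75)]
top blade [([753, -92, 4], 0.69), ([521, -328, 48], 0.53)]
top carton [([620, 19, -5], 0.86), ([520, -320, 50], 0.22)]
```

View pics/scene0.png

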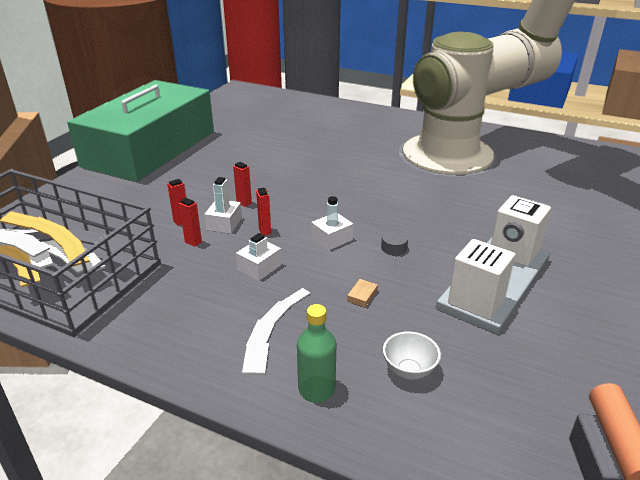

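View pics/top0.png

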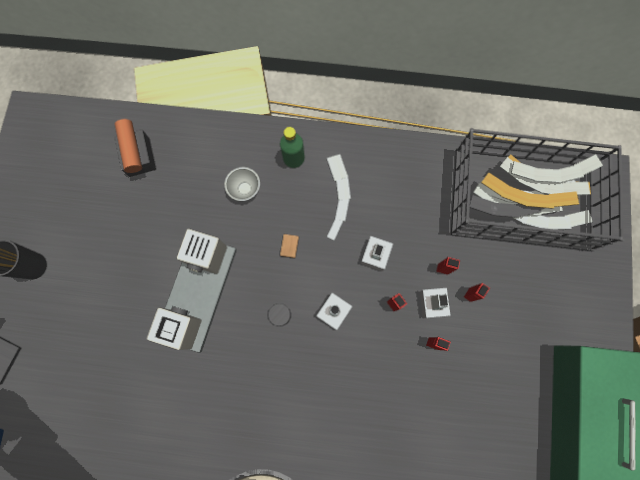

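The real cell is in the holder at about (523,-328) (scene px 220,195; top px 437,302), ringed by four red look-alikes. The photometer is at about (487,216). Next I zoom in to get the yaws.

Run:
```python
import cv2,pickle,numpy as np
t=pickle.load(open('top0.pkl','rb'));s=pickle.load(open('scene0.pkl','rb'))
print(np.round(t['view'],3),t['intrinsics'],t['dist']);print(np.round(s['view'],3),s['intrinsics'],s['dist'])
def crop(p,x0,y0,w,h,k,n):
    cv2.imwrite(n,cv2.resize(p['pixels'][y0:y0+h,x0:x0+w,::-1],None,fx=k,fy=k,interpolation=cv2.INTER_CUBIC))
crop(t,380,245,120,110,5,'pics/t_cell.png');crop(s,160,150,130,100,6,'pics/s_cell.png')
crop(t,140,220,110,140,4,'pics/t_ph.png');crop(s,430,190,130,140,4,'pics/s_ph.png')
```

```text
[[ 1.17000e-01 -9.93000e-01 -5.00000e-03 -1.30543e+02]
 [-9.72000e-01 -1.14000e-01 -2.07000e-01  6.14188e+02]
 [ 2.05000e-01  2.90000e-02 -9.78000e-01  9.74457e+02]
 [ 0.00000e+00  0.00000e+00  0.00000e+00  1.00000e+00]] [[464.65412135   0.         321.93330054]
 [  0.         464.65412135 241.04596341]
 [  0.           0.           1.        ]] [-0.03810915  0.          0.          0.          0.        ]
[[-4.330000e-01  9.010000e-01 -4.000000e-03  3.303230e+02]
 [ 5.110000e-01  2.420000e-01 -8.250000e-01 -2.283520e+02]
 [-7.420000e-01 -3.590000e-01 -5.660000e-01  1.477298e+03]
 [ 0.000000e+00  0.000000e+00  0.000000e+00  1.000000e+00]] [[581.76756522   0.         315.53987978]
 [  0.         581.76756522 243.47121025]
 [  0.           0.           1.        ]] [0.0183114 0.        0.        0.        0.       ]
```

View pics/t_cell.png

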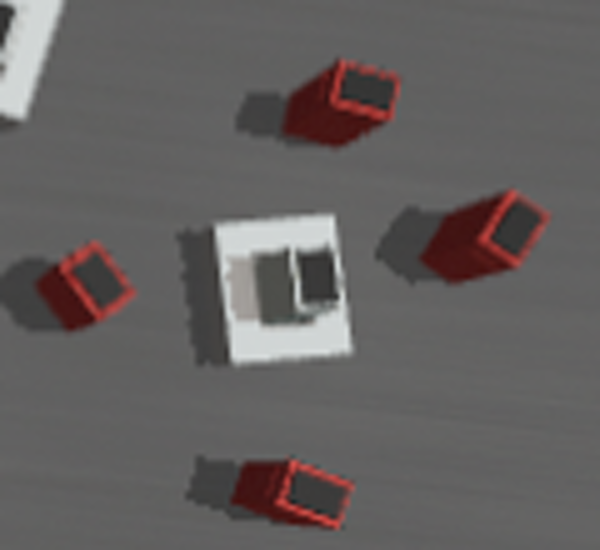

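View pics/s_cell.png

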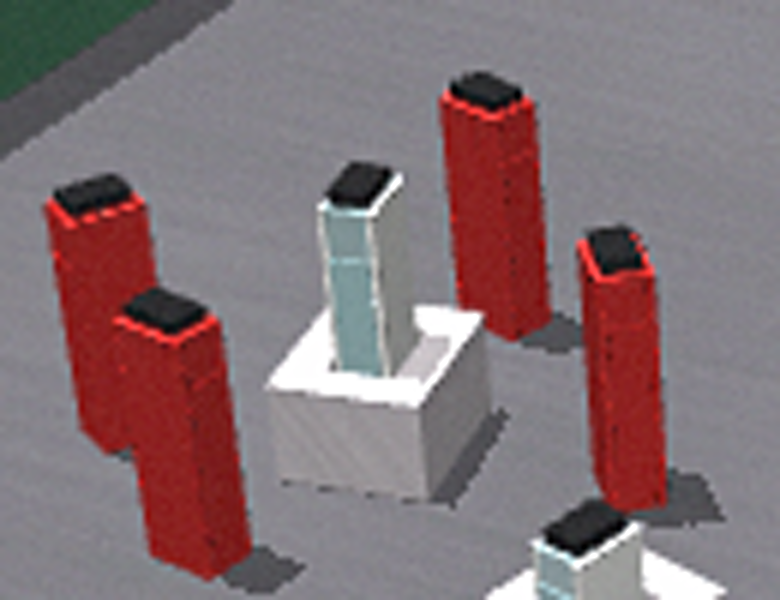

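View pics/t_ph.png

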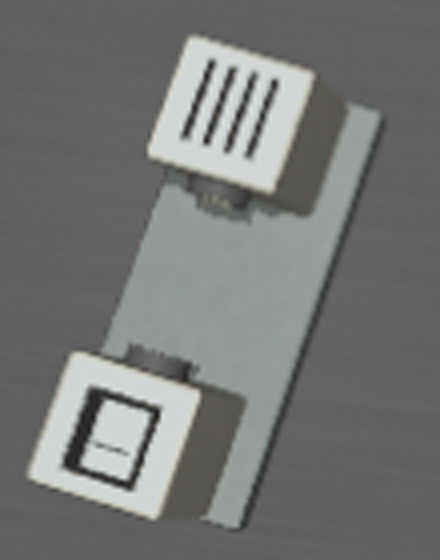

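View pics/s_ph.png

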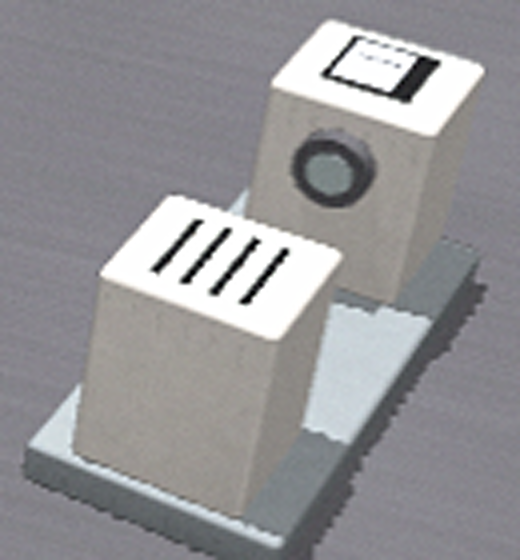

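```bash
cat > h.py <<'E'
import cv2,pickle,numpy as np
from scipy.optimize import least_squares
def proj(p,X):
    rv,_=cv2.Rodrigues(p['view'][:3,:3]);return cv2.projectPoints(np.asarray(X,float),rv,p['view'][:3,3].copy(),p['intrinsics'],np.array(p['dist']))[0][:,0]
def fit(obs,init):
    # obs: list (pic, modelpts, crop px, off, scale)
    def res(q):
        c,s=np.cos(q[2]),np.sin(q[2]);r=[]
        for p,M,u,o,k in obs:
            M=np.asarray(M,float);W=np.c_[c*M[:,0]-s*M[:,1]+q[0],s*M[:,0]+c*M[:,1]+q[1],M[:,2]]
            P=proj(p,W);U=(np.asarray(u)+.5)/k-.5+np.asarray(o)
            # nearest matching
            for v in U: r+=list((P-v)[np.argmin(((P-v)**2).sum(1))])
        return np.array(r)
    f=least_squares(res,init,loss='soft_l1',x_scale=[1,1,.01]);return f.x,res(f.x)
E
python3 - <<'E'
from h import *
t=pickle.load(open('top0.pkl','rb'));s=pickle.load(open('scene0.pkl','rb'))
def box(x,y,z,cx=0): return [[cx+a*x/2,b*y/2,z] for a in(-1,1) for b in(-1,1)]
T=(t,box(62,54,38),[(213,225),(333,214),(353,351),(232,366)],(380,245),5)
S=(s,box(62,54,38)+box(62,54,0),[(485,315),(268,388),(418,408),(283,485),(430,500)],(160,150),6)
for o in([T],[S],[T,S]):
    x,r=fit(o,[523,-330,0.05]);print('holder',x[:2].round(1),np.degrees(x[2]).round(2),r.round(1))
hs=box(70,74,115,-90)+box(70,74,115,90)
T=(t,hs+box(250,110,20),[(190,35),(316,72),(275,195),(147,155),(75,350),(202,390),(160,521),(27,478),(384,118),(242,528)],(140,220),4)
S=(s,hs+box(250,110,20),[(172,194),(343,255),(280,340),(100,270),(328,18),(485,68),(435,137),(270,85),(28,443),(283,545),(478,258)],(430,190),4)
for o in([T],[S],[T,S]):
    x,r=fit(o,[485,217,np.radians(160)]);print('ph',x[:2].round(1),np.degrees(x[2]).round(2),r.round(1))
# cell: stopper top unknown size; glass top rim z=98
S=(s,box(28,20,98),[(320,205),(368,212),(403,175)],(160,150),6)
T=(t,box(28,20,98),[(293,250),(333,248),(340,303),(303,313)],(380,245),5)
for o in([T],[S],[T,S]):
    x,r=fit(o,[523,-330,0.05]);print('cell',x[:2].round(1),np.degrees(x[2]).round(2),r.round(1))
E
```

```text
holder [ 521.3 -327.1] 12.29 [ 0.1  0.1 -0.2 -0.1 -0.   0.2  0.2 -0.3]
holder [ 521.3 -325.9] 11.87 [-0.1  0.   0.  -0.1  0.4 -0.1 -0.4 -0.4  0.1  0.5]
holder [ 521.2 -326.6] 12.35 [-0.2  0.2 -0.4 -0.  -0.3  0.3 -0.  -0.2 -0.4 -0.2 -0.2 -0.1  0.3 -0.2
 -0.6 -0.4 -0.   0.4]
ph [482.5 216.5] 170.01 [ 0.1 -1.6  1.  -1.2  0.3 -0.9 -0.4 -0.8 -0.7  0.5  0.8  1.  -0.2  1.4
 -0.7  1.3  0.2 -1.7 -0.3  1.1]
ph [484.6 219.8] 170.04 [-0.8 -0.1  0.8 -0.2 -0.   0.6 -1.   1.3 -0.4 -0.6  1.  -1.2  0.6 -1.3
 -0.1 -1.3 -0.5  0.6 -0.2  1.4  1.  -1.8]
ph [483.4 218.6] 170.14 [-0.9 -2.1  0.  -1.8 -0.6 -1.4 -1.4 -1.3 -1.6 -0.  -0.   0.4 -1.   0.9
 -1.4  0.8 -0.7 -2.3 -1.   0.5 -1.3 -0.6  0.2 -0.8 -0.5  0.  -1.4  0.8
 -1.  -1.   0.4 -1.7  0.  -1.8 -0.7 -1.7 -0.8  0.1 -0.7  0.7  0.3 -2.4]
cell [ 521.  -327.7] 13.82 [-0.9 -0.3  0.4 -1.1  1.3  1.1 -0.6  0.3]
cell [ 518.5 -328.2] 9.86 [-0.9  0.   0.5  0.2  0.3 -0.2]
cell [ 520.2 -327.5] 11.85 [-0.8 -0.1  0.6 -0.6  1.1  1.7 -0.9  0.5 -1.   0.6  0.6  0.6 -0.1  0.1]
```

Run:
```python
from h import *
t=pickle.load(open('top0.pkl','rb'));s=pickle.load(open('scene0.pkl','rb'))
def box(x,y,z,cx=0): return [[cx+a*x/2,b*y/2,z] for a in(-1,1) for b in(-1,1)]
for cx in(78,80,82,84,86,88):
  hs=box(70,74,115,-cx)+box(70,74,115,cx)
  T=(t,hs+box(250,110,20),[(190,35),(316,72),(275,195),(147,155),(75,350),(202,390),(160,521),(27,478),(384,118),(242,528)],(140,220),4)
  S=(s,hs+box(250,110,20),[(172,194),(343,255),(280,340),(100,270),(328,18),(485,68),(435,137),(270,85),(28,443),(283,545),(478,258)],(430,190),4)
  for o in([T],[S],[T,S]):
    x,r=fit(o,[485,217,np.radians(160)]);print(cx,x[:2].round(1),np.degrees(x[2]).round(2),np.sqrt((r**2).mean()).round(2))
```

```text
78 [482.1 216.6] 168.92 3.09
78 [486.  219.9] 168.94 2.12
78 [484.5 218.4] 169.05 2.77
80 [481.8 216.5] 169.22 2.47
80 [485.8 219.8] 169.18 1.74
80 [484.4 218.4] 169.33 2.28
82 [481.8 216.5] 169.5 1.88
82 [485.7 219.8] 169.42 1.38
82 [484.3 218.5] 169.59 1.83
84 [482.  216.5] 169.74 1.3
84 [485.6 219.8] 169.61 1.06
84 [484.  218.6] 169.78 1.41
86 [482.3 216.5] 169.91 0.82
86 [485.4 219.9] 169.74 0.83
86 [483.5 218.6] 169.93 1.1
88 [482.4 216.5] 169.95 0.63
88 [485.2 219.9] 169.87 0.77
88 [483.2 218.6] 170.03 0.98
```

```bash
cat >> h.py <<'E'
from scipy.spatial.transform import Rotation as R
def plan(s,tgt,jawdeg,s_pos=None):
    q=s['ee_rot'];r=R.from_quat([q[1],q[2],q[3],q[0]]);M=r.as_matrix()
    print('t',s['time_s'],'pos',s['eef_pos'].round(1),'x',M[:,0].round(3),'z(jaw)',M[:,2].round(3),'q',s['joints'].round(2),'F',s['force'].round(1),'g',round(s['grip_width'],3))
    jaw=np.degrees(np.arctan2(M[1,2],M[0,2]))
    d=(jawdeg-jaw+90)%180-90
    print('jaw',jaw.round(2),'world turn',d.round(2),'-> yaw units',round(-d/5,3),'or',round(-(d-180*np.sign(d))/5,3))
    print('shift cm',(M.T@(np.array(tgt)-s['eef_pos'])/10).round(2))
E
python3 - <<'E'
from h import *
from rig import ctrl
plan(ctrl.sense(),[521,-327,170],102.3)
E
```

```text
t 1.5 pos [145.  504.6 231.3] x [-0. -0. -1.] z(jaw) [ 0.276  0.961 -0.   ] q [ 1.07  0.31  1.5  -0.    1.33 -0.22] F [0.4 0.6 0.5] g 0.999
jaw 73.97 world turn 28.33 -> yaw units -5.666 or 30.334
shift cm [  6.13 -59.1  -69.54]
```

Call:
{"method": "send_rows", "body": {"rows": "0.7 6.1 -59.1 -69.5 -5.67;0.7 6.1 -59.1 -69.5 -5.67;0.7 6.1 -59.1 -69.5 -5.67;0.7 6.1 -59.1 -69.5 -5.67;0.7 6.1 -59.1 -69.5 -5.67;0.7 6.1 -59.1 -69.5 -5.67;0.7 6.1 -59.1 -69.5 -5.67;0.7 6.1 -59.1 -69.5 -5.67;0.7 6.1 -59.1 -69.5 -5.67;0.7 6.1 -59.1 -69.5 -5.67;0.7 6.1 -59.1 -69.5 -5.67;0.7 6.1 -59.1 -69.5 -5.67", "grip_force": 30}}

```text
time_s: 2.7
eef_pos: [386.5, -29.6, 192.5]
ee_rot: [-0.444, 0.551, -0.444, -0.55]
force: [0.5, 0.9, 0.4]
grip_width: 0.698
```

Run:
```python
from h import *
from rig import ctrl
plan(ctrl.sense(),[521,-327,170],102.3)
```

```text
t 2.7 pos [386.5 -29.6 192.5] x [ 0.001 -0.    -1.   ] z(jaw) [-0.213  0.977 -0.   ] q [-0.38  0.04  1.93  0.    1.17 -2.17] F [0.5 0.9 0.4] g 0.698
jaw 102.28 world turn 0.02 -> yaw units -0.004 or 35.996
shift cm [  2.27  -6.81 -31.92]
```

Call:
{"method": "send_rows", "body": {"rows": "0.7 2.3 -6.8 -31.9 0;0.7 2.3 -6.8 -31.9 0;0.7 2.3 -6.8 -31.9 0;0.7 2.3 -6.8 -31.9 0;0.7 2.3 -6.8 -31.9 0;0.7 2.3 -6.8 -31.9 0;0.7 2.3 -6.8 -31.9 0;0.7 2.3 -6.8 -31.9 0;0.7 2.3 -6.8 -31.9 0"}}

```text
time_s: 3.6
eef_pos: [520.4, -324.2, 168.9]
ee_rot: [0.444, -0.55, 0.443, 0.551]
force: [1.2, -0.4, -0.1]
grip_width: 0.698
```

Run:
```python
from h import *
from rig import ctrl,capture
for n,(x,y,w,h,k) in {'scene':(140,100,160,150,4),'top':(360,230,160,140,4)}.items():
    p=capture(n);pickle.dump(p,open(n+'1.pkl','wb'));cv2.imwrite(f'pics/{n}1.png',cv2.resize(p['pixels'][y:y+h,x:x+w,::-1],None,fx=k,fy=k,interpolation=cv2.INTER_CUBIC))
plan(ctrl.sense(),[521,-327,57],102.3)
```

```text
t 3.7 pos [ 520.5 -323.5  169.6] x [-0.  0. -1.] z(jaw) [-0.214  0.977  0.   ] q [-0.75  0.55  1.3   0.    1.29 -2.53] F [ 0.  -0.  -0.3] g 0.702
jaw 102.36 world turn -0.06 -> yaw units 0.013 or -35.987
shift cm [11.26  0.02 -0.36]
```

View pics/scene1.png

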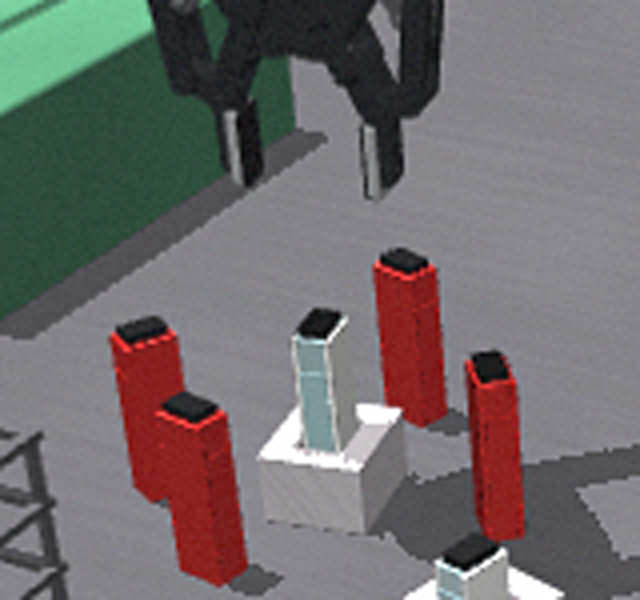

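View pics/top1.png

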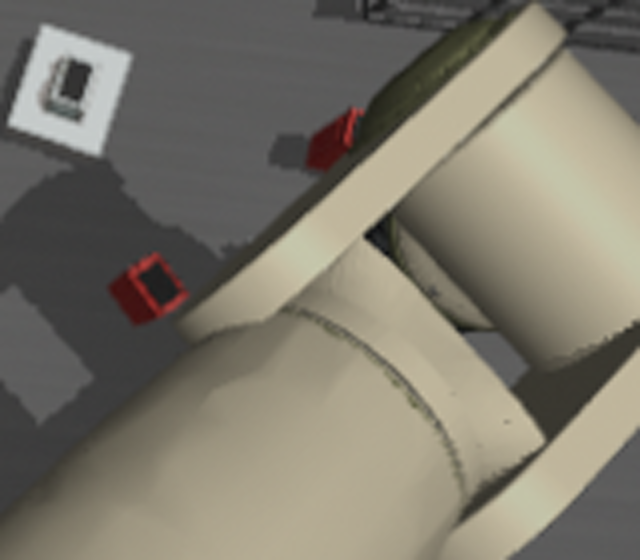

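The fingers straddle the cell, their tips at crop px (247,185) and (375,197), with clearance to the reds. I descend next.

Call:
{"method": "send_rows", "body": {"rows": "0.7 3 0 -0.3 0;0.7 5 0 -0.3 0;0.7 7 0 -0.3 0;0.7 9 0 -0.3 0;0.7 10.5 0 -0.3 0;0.7 11.2 0 -0.3 0;0.7 11.2 0 -0.3 0;0.7 11.2 0 -0.3 0"}}

```text
time_s: 4.5
eef_pos: [521.6, -327.6, 58.3]
ee_rot: [-0.443, 0.551, -0.443, -0.55]
force: [-0.2, -0.0, 0.5]
grip_width: 0.7
```

Run:
```python
from h import *
from rig import ctrl,capture
for n,(x,y,w,h,k) in {'scene':(150,110,130,120,5)}.items():
    p=capture(n);pickle.dump(p,open(n+'2.pkl','wb'));im=p['pixels'][:,:,::-1].copy();
    cv2.imwrite(f'pics/{n}2.png',cv2.resize(im[y:y+h,x:x+w],None,fx=k,fy=k,interpolation=cv2.INTER_CUBIC))
plan(ctrl.sense(),[521,-327,57],102.3)
```

```text
t 4.55 pos [ 521.6 -327.6   58.4] x [ 0.001 -0.001 -1.   ] z(jaw) [-0.214  0.977 -0.001] q [-0.75  0.68  1.4  -0.    1.06 -2.54] F [-0.1 -0.  -1.3] g 0.693
jaw 102.33 world turn -0.03 -> yaw units 0.006 or -35.994
shift cm [0.14 0.05 0.08]
```

View pics/scene2.png

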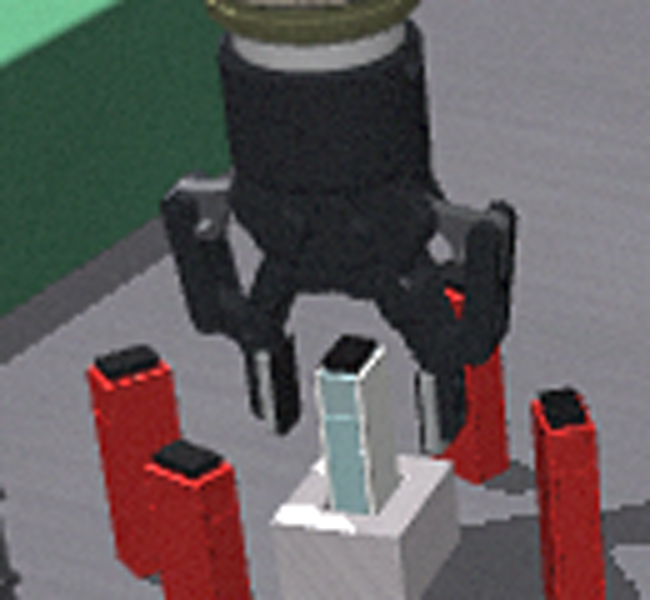

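Call:
{"method": "send_rows", "body": {"rows": "0 0.1 0 0 0;0 0.1 0 0 0;0 0.1 0 0 0;0 0.1 0 0 0;0 0.1 0 0 0;0 0.1 0 0 0;0 0.1 0 0 0;0 0.1 0 0 0", "grip_force": 30}}

```text
time_s: 5.35
eef_pos: [521.3, -327.5, 56.6]
ee_rot: [-0.443, 0.551, -0.444, -0.551]
force: [0.9, -0.6, 3.1]
grip_width: 0.232
```

Run:
```python
from h import *
from rig import ctrl,capture
for n,(x,y,w,h,k) in {'scene':(150,110,130,120,5)}.items():
    p=capture(n);pickle.dump(p,open(n+'3.pkl','wb'));im=p['pixels'][:,:,::-1].copy();
    cv2.imwrite(f'pics/{n}3.png',cv2.resize(im[y:y+h,x:x+w],None,fx=k,fy=k,interpolation=cv2.INTER_CUBIC))
plan(ctrl.sense(),[521,-327,200],102.3)
```

```text
t 5.4 pos [ 521.3 -327.5   56.6] x [ 0. -0. -1.] z(jaw) [-0.213  0.977 -0.   ] q [-0.75  0.68  1.4  -0.    1.06 -2.54] F [-0.6 -1.   2.8] g 0.232
jaw 102.32 world turn -0.02 -> yaw units 0.004 or -35.996
shift cm [-14.34   0.02   0.05]
```

View pics/scene3.png

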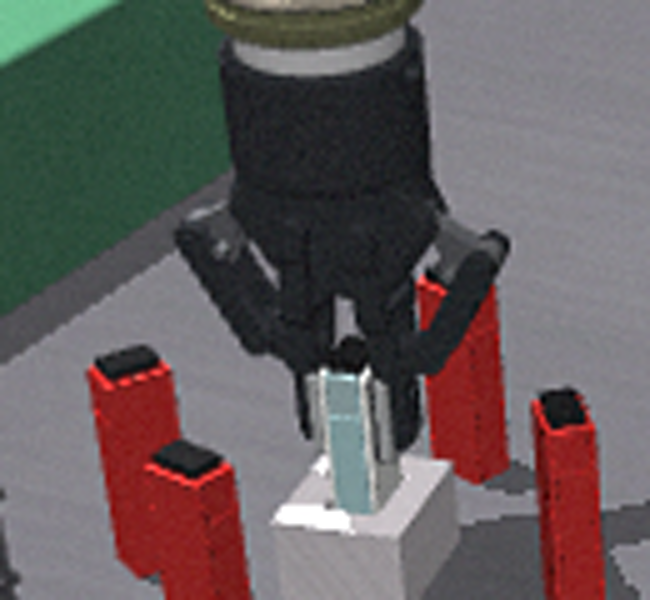

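Gripped on the frosted faces (opening 0.232 ≈ 20 mm). I lift it straight up.

Call:
{"method": "send_rows", "body": {"rows": "0 -1 0 0 0;0 -2.5 0 0 0;0 -4 0 0 0;0 -6 0 0 0;0 -8 0 0 0;0 -10 0 0 0;0 -12 0 0 0;0 -14 0 0 0;0 -15 0 0 0;0 -15 0 0 0;0 -15 0 0 0"}}

```text
time_s: 6.5
eef_pos: [521.0, -327.0, 205.8]
ee_rot: [0.444, -0.55, 0.443, 0.551]
force: [0.9, -0.4, -0.7]
grip_width: 0.227
```

Run:
```python
from h import *
from rig import ctrl,capture
for n,(x,y,w,h,k) in {'scene':(150,60,130,150,4)}.items():
    p=capture(n);pickle.dump(p,open(n+'4.pkl','wb'));im=p['pixels'][:,:,::-1].copy();
    cv2.imwrite(f'pics/{n}4.png',cv2.resize(im[y:y+h,x:x+w],None,fx=k,fy=k,interpolation=cv2.INTER_CUBIC))
plan(ctrl.sense(),[483.5,218.5,205],80.0)
```

```text
t 6.55 pos [ 520.9 -327.   205.4] x [-0.001  0.001 -1.   ] z(jaw) [-0.213  0.977  0.002] q [-0.75  0.53  1.24  0.    1.37 -2.54] F [ 0.1  0.1 -1.3] g 0.232
jaw 102.32 world turn -22.32 -> yaw units 4.464 or -31.536
shift cm [ 0.12 -7.99 54.09]
```

View pics/scene4.png

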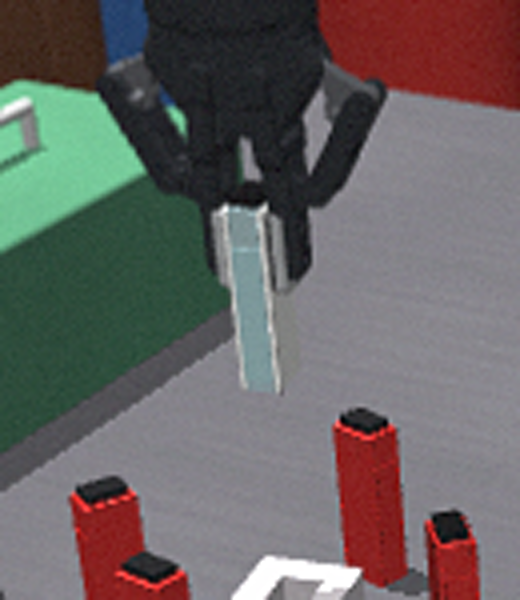

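Call:
{"method": "send_rows", "body": {"rows": "0 0 -0.2 1.5 0.2;0 0 -0.7 4.5 0.5;0 0 -1.3 9 0.8;0 0 -2 13.5 1.2;0 0 -2.7 18 1.6;0 0 -3.4 22.5 2;0 0 -4 27 2.4;0 0 -4.7 31.5 2.8;0 0 -5.4 36 3.2;0 0 -6 40.5 3.6;0 0 -6.5 44 3.9;0 0 -7 47 4.2"}}

```text
time_s: 7.75
eef_pos: [488.4, 148.7, 205.5]
ee_rot: [0.536, -0.46, 0.537, 0.461]
force: [0.9, -0.6, -0.1]
grip_width: 0.234
```

Run:
```python
from h import *
from rig import ctrl,capture
plan(ctrl.sense(),[483.5,218.5,205],80.0)
```

```text
t 7.75 pos [488.4 148.7 205.5] x [-0.002  0.    -1.   ] z(jaw) [ 0.151  0.989 -0.   ] q [ 0.07  0.3   1.58  0.    1.26 -1.35] F [ 0.9 -0.6 -0.1] g 0.234
jaw 81.32 world turn -1.32 -> yaw units 0.263 or -35.737
shift cm [0.06 1.54 6.83]
```

Call:
{"method": "send_rows", "body": {"rows": "0 0 0.6 2.5 0.15;0 0 1 4.8 0.26;0 0 1.3 6.2 0.26;0 0 1.5 6.8 0.26;0 0 1.5 6.8 0.26;0 0 1.5 6.8 0.26"}}

```text
time_s: 8.35
eef_pos: [484.8, 215.5, 206.2]
ee_rot: [0.542, -0.454, 0.542, 0.454]
force: [0.2, 0.0, 0.3]
grip_width: 0.232
```

Run:
```python
from h import *
from rig import ctrl,capture,nets
for n,(x,y,w,h,k) in {'scene':(420,110,150,220,3),'top':(100,180,200,190,4)}.items():
    p=capture(n);pickle.dump(p,open(n+'5.pkl','wb'));im=p['pixels'][:,:,::-1].copy();
    for tt in('cell_window_mid','cell','cell_grip','beam','photometer'):print(n,tt,[(d['location'].round(0) if hasattr(d['location'],'round') else d['location'],round(d['confidence'],2)) for d in nets.spot_point(p,tt)[:6]])
    cv2.imwrite(f'pics/{n}5.png',cv2.resize(im[y:y+h,x:x+w],None,fx=k,fy=k,interpolation=cv2.INTER_CUBIC))
plan(ctrl.sense(),[483.5,218.5,99],80.0)
```

```text
scene cell_window_mid [([508.1, -235.1, 31.3], 0.94), ([481.5, 213.8, 192.3], 0.86), ([559.4, -409.5, 37.9], 0.82), ([432.8, -336.7, 31.2], 0.77), ([606.2, -345.3, 33.3], 0.66)]
scene cell [([434.0, -338.1, 1.3], 0.9), ([606.1, -346.5, 0.9], 0.89), ([558.7, -413.0, -1.1], 0.89), ([508.8, -239.7, 0.1], 0.67), ([488.2, 214.4, 158.9], 0.62), ([476.2, -103.7, 7.2], 0.59)]
scene cell_grip [([488.5, 213.6, 224.0], 0.97), ([512.7, -236.2, 66.0], 0.93), ([602.7, -345.0, 71.7], 0.89), ([432.5, -334.1, 65.1], 0.78)]
scene beam [([484.4, 219.5, 85.6], 0.62)]
scene photometer [([484.3, 217.3, 1.9], 0.6)]
top cell_window_mid [([433.4, -337.5, 35.4], 0.68), ([480.3, 217.7, 85.2], 0.64), ([607.3, -347.0, 35.6], 0.57), ([485.2, 216.1, 195.1], 0.56), ([552.8, -410.3, 35.6], 0.55), ([514.5, -235.3, 32.5], 0.51)]
top cell [([555.5, -415.3, 1.0], 0.87), ([428.1, -335.4, 1.1], 0.75), ([605.1, -346.6, 3.4], 0.74), ([483.4, 217.1, 161.6], 0.49), ([514.2, -238.6, -2.3], 0.47), ([482.1, 216.1, 87.5], 0.46)]
top cell_grip [([437.1, -336.2, 67.2], 0.77), ([512.3, -234.8, 67.2], 0.74), ([610.3, -345.6, 67.6], 0.66), ([551.0, -414.2, 65.4], 0.51), ([488.6, 214.5, 226.1], 0.49)]
top beam [([481.8, 218.6, 86.7], 0.88), ([526.3, -325.1, 1.1], 0.74)]
top photometer [([485.8, 216.8, 0.0], 0.68)]
t 8.95 pos [484.8 216.2 206.4] x [ 0. -0. -1.] z(jaw) [0.173 0.985 0.   ] q [ 0.2   0.35  1.52 -0.    1.28 -1.2 ] F [-0.8 -0.7 -1. ] g 0.224
jaw 80.02 world turn -0.02 -> yaw units 0.004 or -35.996
shift cm [10.74  0.17  0.21]
```

View pics/scene5.png

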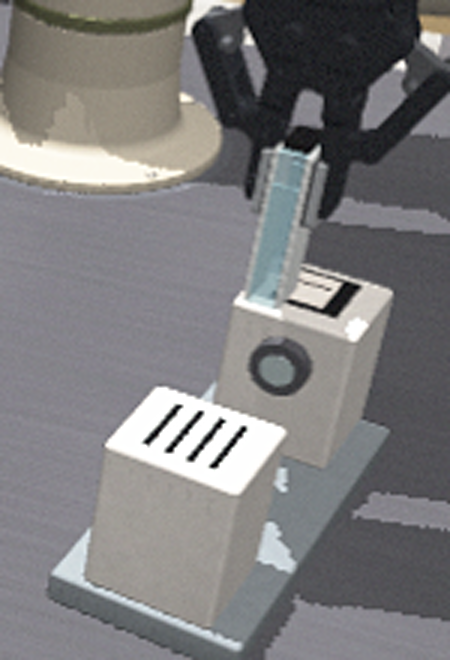

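View pics/top5.png

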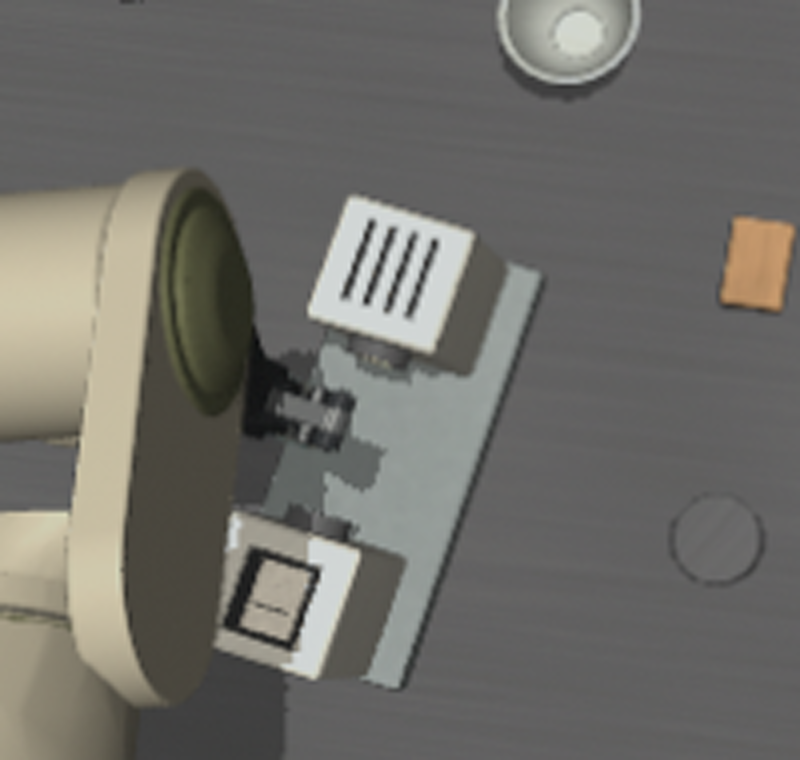

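The cell hangs over the gap, upright in view. I lower it with small x/y trims.

Call:
{"method": "send_rows", "body": {"rows": "0 1 0.1 0.1 0;0 3 0.2 0.3 0;0 5 0.2 0.3 0;0 7 0.2 0.3 0;0 8.5 0.2 0.3 0;0 9.8 0.2 0.3 0;0 10.5 0.2 0.3 0;0 10.75 0.2 0.3 0;0 10.75 0.2 0.3 0;0 10.75 0.2 0.3 0"}}

```text
time_s: 9.95
eef_pos: [483.6, 219.6, 99.5]
ee_rot: [0.542, -0.455, 0.541, 0.454]
force: [0.7, 0.2, -0.7]
grip_width: 0.233
```

Run:
```python
from h import *
from rig import ctrl,capture,nets
for n,(x,y,w,h,k) in {'scene':(430,150,130,180,4),'top':(130,210,130,150,5)}.items():
    p=capture(n);pickle.dump(p,open(n+'6.pkl','wb'));im=p['pixels'][:,:,::-1].copy();
    for tt in('cell_window_mid','cell','cell_grip','beam','photometer'):print(n,tt,[(d['location'],round(d['confidence'],2)) for d in nets.spot_point(p,tt)[:8] if d['location'][1]>100])
    cv2.imwrite(f'pics/{n}6.png',cv2.resize(im[y:y+h,x:x+w],None,fx=k,fy=k,interpolation=cv2.INTER_CUBIC)[:600])
plan(ctrl.sense(),[483.2,218.7,99],80.0)
```

```text
scene cell_window_mid [([480.7, 216.7, 86.2], 0.74)]
scene cell [([488.1, 220.1, 51.4], 0.95)]
scene cell_grip [([491.2, 219.6, 120.0], 0.72), ([502.1, 217.6, 91.5], 0.66)]
scene beam [([484.4, 220.8, 85.3], 0.7)]
scene photometer [([480.7, 219.3, 1.0], 0.66)]
top cell_window_mid []
top cell []
top cell_grip []
top beam [([483.3, 215.8, 85.9], 0.89)]
top photometer [([489.3, 217.9, -2.7], 0.89)]
t 10.55 pos [483.3 219.5  98.9] x [ 0. -0. -1.] z(jaw) [ 0.173  0.985 -0.   ] q [ 0.21  0.47  1.65 -0.    1.03 -1.19] F [ 0.1 -0.4 -1.2] g 0.23
jaw 80.02 world turn -0.02 -> yaw units 0.003 or -35.997
shift cm [-0.01  0.   -0.08]
```

View pics/scene6.png

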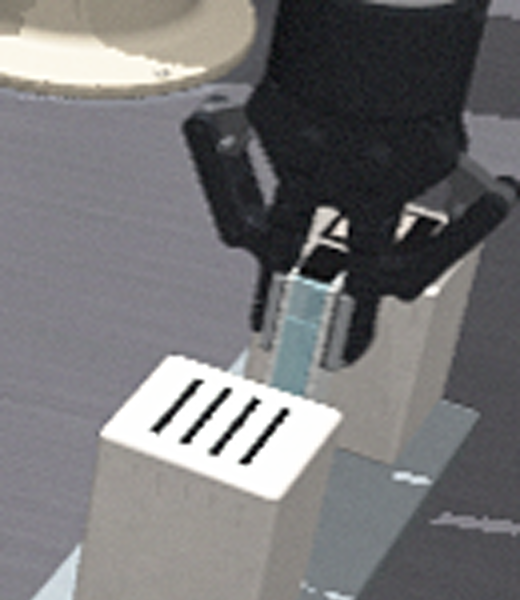

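View pics/top6.png

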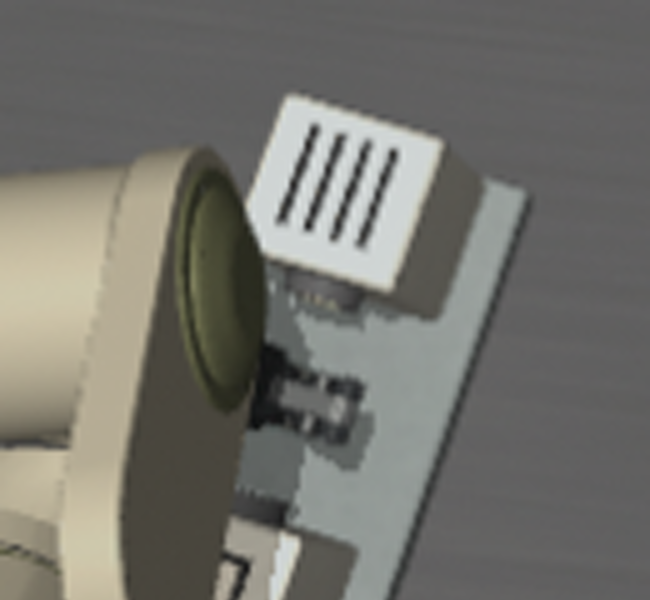

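```bash
cat > ov.py <<'E'
from h import *
def ov(name,crop,out,cx,cy,foot,yaw=-10):
    p=pickle.load(open(name,'rb'));x,y,w,h,k=crop
    im=cv2.resize(p['pixels'][y:y+h,x:x+w,::-1],None,fx=k,fy=k,interpolation=cv2.INTER_CUBIC)
    c,s=np.cos(np.radians(yaw)),np.sin(np.radians(yaw))
    P=[]
    for z in(0,90):
        for a,b in((-14,-10),(14,-10),(14,10),(-14,10)): P.append([cx+c*a-s*b,cy+s*a+c*b,foot+z])
    U=(proj(p,P)-[x,y]+.5)*k-.5
    for i in range(4):
        for a,b in((i,(i+1)%4),(i+4,(i+1)%4+4),(i,i+4)): cv2.line(im,tuple(int(v) for v in U[a].round()),tuple(int(v) for v in U[b].round()),(0,0,255),1,cv2.LINE_AA)
    cv2.imwrite(out,im)
ov('scene5.pkl',(480,140,70,80,7),'pics/o5s.png',484.8,216.2,157.8)
ov('scene6.pkl',(470,200,80,70,7),'pics/o6s.png',483.3,219.5,50.3)
ov('top6.pkl',(170,270,50,50,10),'pics/o6t.png',483.3,219.5,50.3)
E
python3 ov.py
```

```text
(no output)
```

View pics/o5s.png

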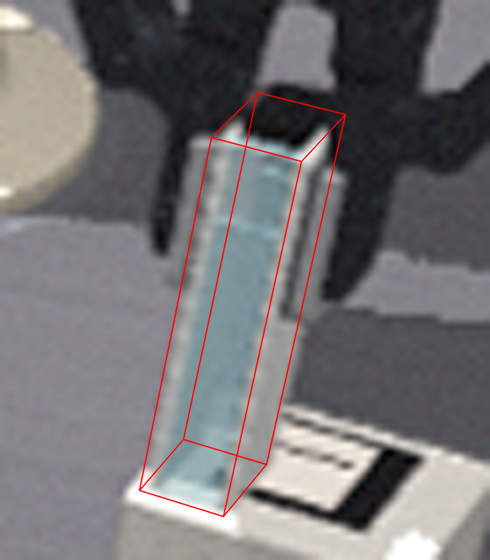

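View pics/o6s.png

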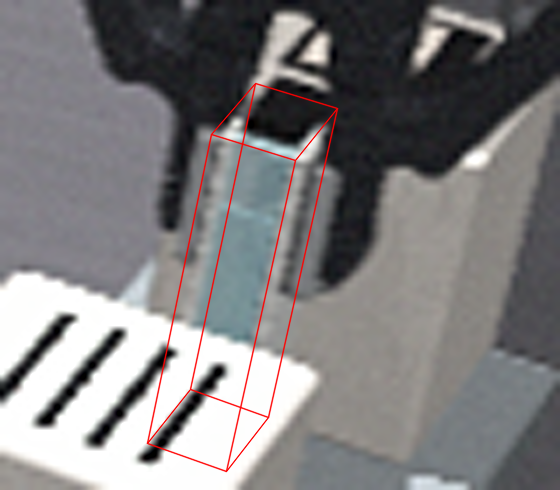

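View pics/o6t.png

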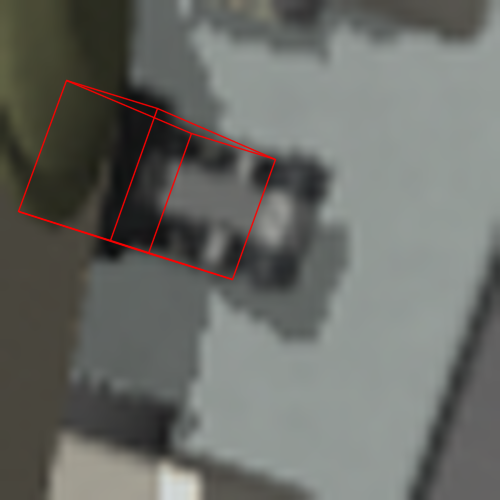

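The overlay matches to about 1 px. The scene view suggests the cell is about 1 mm too far in +y, so I trim that.

Call:
{"method": "send_rows", "body": {"rows": "0 0 0 -0.1 0;0 0 0 -0.1 0;0 0 0 -0.1 0;0 0 0 -0.1 0;0 0 0 -0.1 0"}}

```text
time_s: 11.05
eef_pos: [483.1, 218.5, 98.9]
ee_rot: [0.542, -0.455, 0.542, 0.455]
force: [0.5, 0.0, -0.9]
grip_width: 0.226
```

Run:
```python
from h import *
from rig import ctrl,capture,workorder
p=capture('scene');pickle.dump(p,open('scene7.pkl','wb'))
cv2.imwrite('pics/full7.png',p['pixels'][:,:,::-1])
plan(ctrl.sense(),[483.2,218.3,99],80.0)
```

```text
t 11.1 pos [483.2 218.5  98.9] x [ 0.  0. -1.] z(jaw) [0.173 0.985 0.   ] q [ 0.2   0.47  1.65  0.    1.03 -1.19] F [-0.9 -0.3 -0.5] g 0.227
jaw 80.02 world turn -0.02 -> yaw units 0.003 or -35.997
shift cm [-0.01 -0.01 -0.02]
```

View pics/full7.png

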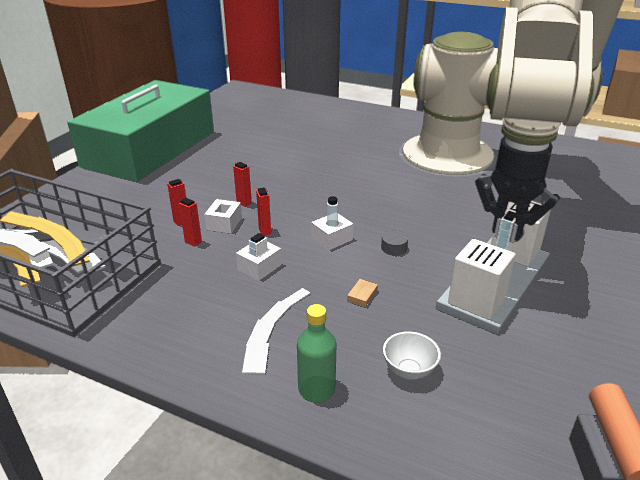

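The cell is held in the gap (px ~505,232), its holder is empty (px 223,213), and everything else is where it was. I hand the job in.

```bash
python3 -c "
from rig import workorder;print(workorder.finish_job())"
```

```text
the job is handed in; nothing more can be done
None
```

The cell is out of its holder and held upright in the photometer gap. I handed the job in with the gripper still holding it, at about 11 s of the 40 s allowed. No verdict was reported.

I gripped the cell by its frosted faces with 30 N. The opening read about 0.23, which matches the 20 mm glass. I then lifted it straight up, carried it over at height and lowered it between lamp and detector.

**Last checks**
- **Position:** the TCP was at (483.2, 218.5, 98.9) mm, which puts the window middle at about z = 85 mm. My best estimate of the beam midpoint is (483.5, 218.5, 85) mm.
- **Alignment:** the jaw axis was within about 0.1° of square to the fitted light path. A model overlay on an earlier picture, with the cell above the gap, showed at most about 2° of tilt.
- **Contact:** the wrist force reading was about 1 N, and the last scene picture shows all other objects in place.

**Disagreement:** the two cameras differed by about 3 mm on the photometer's sideways position (y = 216.5 mm from the top camera, 219.9 mm from the scene camera). I aimed between them, so I expect a sideways error of about 2 mm, inside the 6 mm limit. The top camera could not see the cell at the end because the arm hid it, so only the scene camera supports the final placement.

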